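# Show the camera the vial that will not seat

### The job

The hold-down bar of the vial rack will not close because one of the four vials stands higher than the other three. Swing the bar fully back, away from you, draw out the high vial, leaving the other three seated and the bar back, and show its base to the inspection camera: centred on the lens, vial axis in line with the lens axis, base towards the lens and 60 mm from the lens front. Finish while still holding it there in the gripper, with nothing else touching it, and leave the hand lens and the tub of cotton buds where they are.

Things in the scene. Friction and masses are not known exactly. Their poses are not given: they have to be found in the camera images.
- rack: the vial rack, a grey plastic block 46 (x) x 148 (y) x 40 (z) mm that does not move. Origin at the centre of its underside, z up; its front (-x) faces roughly towards the robot. Four vertical holes of 23 mm diameter, 32 mm deep, open in its top face in one row along its y axis, at y = -54, -18, +18 and +54 mm, x = 0. At each end a lug reaches back to carry the hinge of the hold-down bar
- vial_a: one of four identical clear screw-cap glass specimen vials, 22 mm diameter, 60 mm tall, about 30 g; the cap (21 mm across) is the top 14 mm. Origin at the centre of its base, z along its axis towards the cap. Seated, its base is 8 mm above the rack's underside and it shows 28 mm above the rack's top face; at the start exactly one of the four stands 12 mm higher than that (a rubber bung, left at the bottom of its hole, is under it). The vials are in any order
- vial_b: another vial, exactly like vial_a in size, looks and frame
- vial_c: another vial, exactly like vial_a in size, looks and frame
- vial_d: another vial, exactly like vial_a in size, looks and frame
- bar (a joint): angle of the hold-down bar, rad: 0 when closed on the caps of seated vials, growing as it swings up and back (away from the rack's front), 2.5 at its stop, where it lies behind the rack. A stiff hinge: it stays wherever it is left (about 2 N at the handle moves it). It starts part-way, above or just behind the vials. The bar is a flat strip along the rack's y axis, 172 x 14 x 4 mm, on two thin arms
- bar_handle (a point): middle of the bar's handle, a black round sleeve of 11 mm diameter and 34 mm length, parallel to the rack's y axis, standing free beyond the rack's +y end (109 mm from the rack's middle). It moves with the bar, on a circle of 61 mm radius about the hinge axis: with the bar closed it lies in line with the row of holes (x = 0), 72 mm above the rack's underside
- bar_hinge (a point): point on the bar's hinge axis in the rack's middle, 55 mm behind (+x) the row of holes and 45 mm above the rack's underside; the axis runs along the rack's y
- camera_head: head of the inspection camera, on a fixed stand, looking up and towards the robot. Origin at the middle of the lens front; z points out of the lens along its axis, 0.45 rad (26 degrees) from vertical. Round ring light of 62 mm diameter about the lens, level with its front; everything else of the camera lies behind (-z). The lens front is about 140 mm above the worktop
- magnifier: bystander: hand lens, 61 x 149 x 13 mm, lying; to be left alone
- cotton_buds: bystander: clear tub of cotton buds, 77 mm diameter, 80 mm tall; to be left alone. It stands near a fixed microscope, an obstacle about 380 mm tall at x 0.43 to 0.66, y 0 to 0.17 m, left (+y) of rack and camera; another obstacle, a cup dispenser of 81 mm diameter, hangs on the wall behind at x 0.81, y -0.15 m, its lower end 280 mm above the worktop
Things that resemble listed ones, but are neither listed nor needed, are in the scene too. Leave any red look-alike of the vial_c alone.

How it is judged:
By the outcome, as a careful person would: the job done as asked, in the order asked, and still so for the second after the job is handed in, while the arm keeps its last pose, push and grip.
It also fails if it takes over 58 s, if anything falls off the work surface, if the arm or the gripper's body presses on something with over 40 N, if the wrist force passes 120 N, or if a joint passes its speed limit or range.

### The arm

A 6-joint arm with a two-finger parallel gripper is mounted at the origin on a cart in front of the work surface, level with it; the furniture and walls round the work are solid. World frame = base frame: x ahead of the robot, y to its left, z up, the work surface at z = 0. Lengths are in mm, angles in rad, forces in N, time in s.
With the tool pointing down it reaches from about 275 to 1000 mm from the base axis. Payload 8.4 kg.
Tool frame: the origin (TCP) lies at the very end of the fingers, on their centre line; the grasp point (between the pads) lies 19 mm behind it (r.pinch_z is the distance from the TCP to the grasp point, in mm); z points along the fingers, y is the line along which they close (so a half turn about z gives the same grasp; the last joint's range is limited). The gripper opens to 85 mm and grips with 20 to 120 N. Pads are 22 mm wide; open, the fingers measure 114 mm over their backs; the gripper's body (76 mm by 85 mm) begins 54 mm behind the grasp point. The pads swing forward as they close: fully open they stand 13 mm farther back than shut.
Start: joints at [1.134, 0.353, 1.633, -0, 1.155, -0.002], TCP at [263.267, 566.849, 231.281] pointing down, gripper open.
Joint ranges: [-2.63, 2.63], [-0.92, 2.1], [0.06, 2.66], [-1.3, 4.44], [0, 2.69], [-3.02, 3.02]. Speed limits (rad/s): [2.22, 2.22, 2.79, 3.14, 3.14, 3.14].

### API

Orientations are given as [roll, pitch, yaw] about the fixed x, y, z axes, in that order (R = Rz(yaw) Ry(pitch) Rx(roll)).
In Python, from rig import r gives the robot as it stands.
- The arm moves only by the tool carry_out, never from a script. Its argument "series" is a list of rows, each a list of 7 numbers: the turn, a rotation vector about the tool's x, y, z as a fraction of full scale, then the shift along the tool's x, y, z as a fraction of full scale, then the gripper command: -1 is fully open, 1 is shut, values between are in proportion. A call has 1 to 8 rows; each row is the pose to reach, as a shift and turn from the pose commanded when the call began, along the tool's axes at that moment, turning the shorter way round; what a row does not reach only later rows make up. Full scale, the value 1, is 0.25 m for a shift and pi rad for a turn. A row lasts 1/8 s, in which the tool goes at most 62.5 mm and 10.7 degrees, less where a joint would pass 70% of its speed; a pose out of reach is approached as far as the arm can. A call with a number of a shift or a turn outside -1 to 1 is refused whole. A call with a gripper value outside its range is refused whole. The fingers move at their own pace and stop on an object; "force" is the grip in N (left out, the last holds). Time passes only in rows, so rows that repeat a pose let the fingers close. It gives the time, the measured TCP pose, the force, the opening and the grip force at its end, in the units of the state.
- r.sense(): the state, without advancing time (a new reading comes with each control period).
- r.grab_frame(name): name is "scene" or "top" or "wrist"; returns the picture (384x512x3 uint8, red, green, blue); there is no depth.
- r.get_calibration(name): a dict with "K" (3x3 intrinsics, pixels), "pose" (4x4, takes a point from camera to world coordinates). Camera axes: x right, y up, looking along -z (the intrinsics and any distortion apply to the point x, -y, -z); pixel columns grow to the right and rows downward; lengths in mm; the calibration is good to about 2 mm. A picture is of the moment at which its call begins: read the wrist's pose just before it. get_calibration takes no time and is no camera call; for the wrist camera it gives the pose at the moment of the call.
- r.sign_off(): hands the job in; it is judged then, once.
Trained networks look in the newest picture that a camera, given by its name, has taken for a name from the list of things; names that differ only in an ending like _2 or _b are one class to them, and where a whole thing is asked for, a point or a joint stands for the part that bears it (a point fixed in the world has none). Each returns a list of dicts, best first, with "score" (0 to 1); they miss things now and then, are a little off and sometimes report something else, mostly with a low value. They report only what shows in the picture. A call takes as long as a camera call. They do not tell look-alikes from the thing itself.
- r.silhouettes(camera, label): "region" (384x512 bool, what is visible of it) and "position" ([row, column] in pixels, amid what is visible of it).
The state is a dict: "clock": time; "qpos": joint angles; "qvel": joint speeds; "joint_efforts": joint torques, N m; "eef_pos": TCP position; "tcp_rot": TCP orientation; "contact_force": force on the tool from outside, world axes, zero at the start; "wrist_torque": the same for the moment, N m; "opening": opening from 0.0 (shut) to 1.0 (fully open); "grasp_force": force on a finger pad.
Only numpy, scipy, OpenCV 4.12 (cv2) and the standard library are available. Lean on these libraries where they do the work, as an engineer would, in place of code of your own. Each camera call takes 0.05 s, during which the arm holds its last target. There are 200 camera calls.

## Working session

There is one attempt and no reset: what is moved stays moved. The work goes in short steps, Python scripts to look and compute and a tool call to move; the robot and the scene stay as the last step left them, time stands still between calls to the robot, and variables do not carry over. Pictures are saved under pics/ and viewed, at most 10 in all, crops included, and the job is handed in when it is done.

Besides the shell and the picture viewer there is one more tool, called after "Call:" as name(argument=value, ...) on one line, values as JSON. carry_out: Moves the arm, as the interface text tells. Its arguments: {"type":"object","properties":{"series":{"type":"array"},"force":{"type":"number"}},"required":["series"]}

```bash
ls; mkdir -p pics; python3 - <<'E'
from rig import r
import cv2,numpy as np
s=r.sense();print(s['eef_pos'],s['tcp_rot'],s['opening'],s['clock'],r.pinch_z)
ims=[]
for c in ['scene','top']:
    im=r.grab_frame(c);cv2.imwrite(f'pics/{c}0.png',im[...,::-1]);
    C=r.get_calibration(c);print(c,{k:np.round(v,3).tolist() if not isinstance(v,str) else v for k,v in C.items()})
    for l in ['rack','vial_a','bar','bar_handle','camera_head','magnifier','cotton_buds']:
        for d in r.silhouettes(c,l):
            ys,xs=np.where(d['region']);print(c,l,round(d['score'],2),np.round(d['position']),len(ys),(xs.min(),xs.max(),ys.min(),ys.max()) if len(ys) else 0)
E
```

```text
pics
[263.05940473 566.3976179  230.54167504] [-3.14014868e+00  6.72700266e-06  2.70682463e+00] 1.0033001426025814 0.0 18.700000000000003
scene {'K': [[419.55, 0.0, 251.449], [0.0, 419.55, 191.805], [0.0, 0.0, 1.0]], 'pose': [[0.668, 0.539, -0.514, 83.131], [-0.744, 0.493, -0.451, -625.294], [0.011, 0.683, 0.73, 729.865], [0.0, 0.0, 0.0, 1.0]]}
scene rack 0.62 [249. 280.] 2023 (np.int64(248), np.int64(328), np.int64(191), np.int64(290))
scene vial_a 0.82 [266. 215.] 243 (np.int64(209), np.int64(220), np.int64(255), np.int64(279))
scene vial_a 0.7 [256. 264.] 223 (np.int64(258), np.int64(269), np.int64(248), np.int64(268))
scene vial_a 0.62 [236. 283.] 158 (np.int64(277), np.int64(287), np.int64(227), np.int64(243))
scene vial_a 0.54 [246. 276.] 152 (np.int64(268), np.int64(278), np.int64(239), np.int64(255))
scene vial_a 0.54 [222. 289.] 117 (np.int64(286), np.int64(295), np.int64(216), np.int64(230))
scene bar 0.94 [235. 301.] 813 (np.int64(273), np.int64(329), np.int64(191), np.int64(290))
scene bar_handle 0.7 [235. 298.] 746 (np.int64(273), np.int64(328), np.int64(191), np.int64(2
[... 755 characters left out ...]
5), np.int64(262), np.int64(271))
top vial_a 0.51 [193. 303.] 69 (np.int64(300), np.int64(308), np.int64(190), np.int64(198))
top bar 0.57 [203. 329.] 418 (np.int64(318), np.int64(337), np.int64(157), np.int64(251))
top bar_handle 0.71 [206. 330.] 482 (np.int64(318), np.int64(338), np.int64(158), np.int64(252))
top camera_head 0.62 [139. 202.] 712 (np.int64(185), np.int64(212), np.int64(123), np.int64(154))
top camera_head 0.37 [209. 307.] 85 (np.int64(302), np.int64(311), np.int64(205), np.int64(214))
top magnifier 0.56 [138. 331.] 670 (np.int64(292), np.int64(348), np.int64(122), np.int64(149))
top cotton_buds 0.7 [242. 182.] 883 (np.int64(167), np.int64(200), np.int64(227), np.int64(260))
```

```bash
python3 - <<'E'
import cv2,numpy as np
a=cv2.imread('pics/scene0.png')[100:300,130:390];b=cv2.imread('pics/top0.png')[110:280,160:360]
a=cv2.resize(a,None,fx=3,fy=3,interpolation=2);b=cv2.resize(b,None,fx=3.5,fy=3.5,interpolation=2)
cv2.imwrite('pics/a.png',a);cv2.imwrite('pics/b.png',b)
E
```

```text
(no output)
```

View pics/a.png

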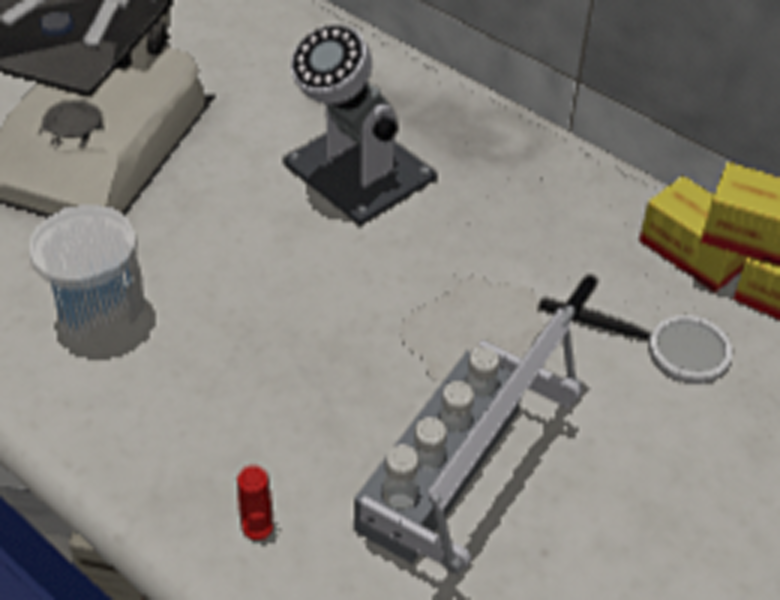

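View pics/b.png

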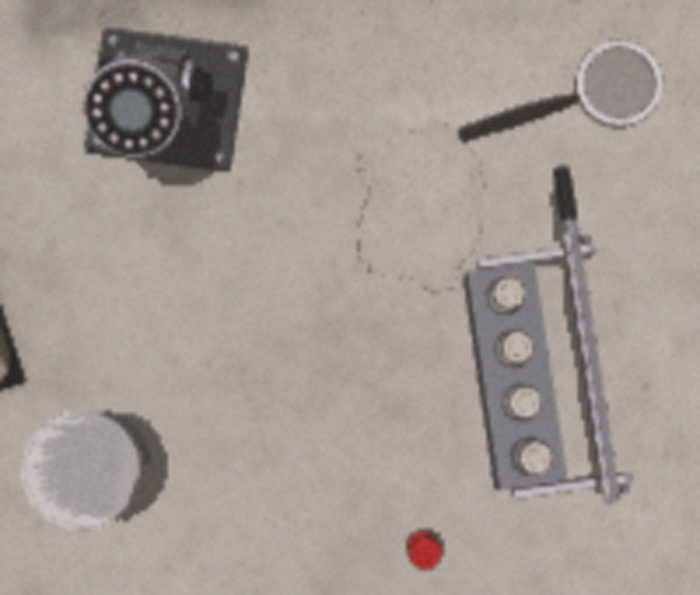

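The four clear vials sit in the rack, at crop B (508,292), (517,347), (524,402) and (536,457). The nearest one, (536,457) in B and (403,460) in A, looks high. The red look-alike is at B (425,550). The bar is up, with its black handle at B (565,195). The lens is at B (131,110) and A (328,56).

```bash
cat > h.py <<'E'
from rig import r
import cv2,numpy as np
from scipy.optimize import least_squares
from scipy.spatial.transform import Rotation as R
def proj(C,P):
    T=np.linalg.inv(C['pose']);p=np.atleast_2d(P)@T[:3,:3].T+T[:3,3]
    q=np.c_[p[:,0],-p[:,1],-p[:,2]]@np.array(C['K']).T
    return q[:,:2]/q[:,2:]
def rk(p,P):  # rack->world
    return R.from_euler('z',p[2]).apply(np.atleast_2d(P))+[p[0],p[1],0]
def handle(th):
    a=np.arctan2(27,-55)-th; return [55+61*np.cos(a),109,45+61*np.sin(a)]
def circ(lens,az,rad,n=40):
    t=.45;z=np.array([np.sin(t)*np.cos(az),np.sin(t)*np.sin(az),np.cos(t)])
    x=np.cross([0,0,1],z);x/=np.linalg.norm(x);y=np.cross(z,x);s=np.linspace(0,2*np.pi,n,endpoint=False)[:,None]
    return lens+rad*(np.cos(s)*x+np.sin(s)*y)
def delta(pos,rot):
    """fractions for carry_out to reach a TCP pose"""
    s=r.sense();R0=R.from_euler('xyz',s['tcp_rot']);R1=rot
    return np.round(np.r_[(R0.inv()*R1).as_rotvec()/np.pi,R0.inv().apply(np.array(pos)-s['eef_pos'])/250],4)
E
python3 - <<'E'
from h import *
f=lambda L,s,o:(np.array(L)+.5)/s-.5+o
T=f([(508,292),(517,347),(524,402),(536,457),(565,195),(131,110)],3.5,[160,110])
S=f([(484,352),(459,393),(431,430),(403,457),(582,292),(328,56)],3,[130,100])
ct,cs=r.get_calibration('top'),r.get_calibration('scene')
ys=[54,18,-18,-54]
for hi in range(4):
    def res(p):
        P=rk(p,[[0,y,68+12*(i==hi)] for i,y in enumerate(ys)]+[handle(p[3])])
        return np.r_[(proj(ct,P)-T[:5]).ravel(),(proj(cs,P)-S[:5]).ravel()]
    o=least_squares(res,[480,-370,-1.5,1.2],loss='soft_l1');print(hi,o.cost.round(2),o.x.round(3))
    if hi==3:print(o.fun.reshape(-1,2).round(1).tolist())
    if hi==3:p=o.x;print(rk(p,[handle(p[3]),handle(2.5),[0,-54,80],[0,0,0]]).round(1),handle(p[3]))
o=least_squares(lambda L:np.r_[(proj(ct,L)-T[5:]).ravel(),(proj(cs,L)-S[5:]).ravel()],[560,-110,140]);L=o.x;print(L,o.fun)
# ring fit in silhouettes-free way: print ellipse predictions for azimuths
for az in np.arange(2.0,3.9,.3):
    print(round(az,1),[np.r_[proj(c,circ(L,az,31)).min(0),proj(c,circ(L,az,31)).max(0)].round(1).tolist() for c in(ct,cs)])
C=r.get_calibration('wrist');s=r.sense();R0=R.from_euler('xyz',s['tcp_rot'])
print('cam in tool',R0.inv().apply(C['pose'][:3,3]-s['eef_pos']),(R0.inv().as_matrix()@C['pose'][:3,:3]).round(3),C['K'])
E
```

```text
0 5.47 [ 495.668 -334.894   23.737 -112.198]
1 49.79 [ 496.837 -334.156   23.757 -108.948]
2 50.27 [ 496.917 -334.256   23.751 -146.636]
3 1.61 [ 495.931 -334.83    -1.399    0.894]
[[-0.0, 0.3], [-0.1, 0.2], [0.5, 0.1], [0.2, 0.3], [-0.1, -0.5], [0.0, 1.1], [-0.2, -0.8], [0.1, -0.8], [0.1, -0.4], [-0.1, 0.4]]
[[ 610.4 -357.2  104.5]
 [ 623.  -429.5   56.2]
 [ 442.7 -344.1   80. ]
 [ 495.9 -334.8    0. ]] [np.float64(41.66470093110864), 109, np.float64(104.5245310669746)]
[651.83041567 -85.03116673 139.83208629] [ 0.05611293 -0.05346371 -0.08246472  0.00428727]
2.0 [[185.0, 126.6, 209.6, 155.4], [226.8, 110.3, 251.2, 126.6]]
2.3 [[184.4, 126.6, 210.1, 155.2], [227.0, 109.1, 251.1, 127.9]]
2.6 [[183.8, 126.8, 210.7, 155.0], [226.9, 108.1, 251.2, 128.9]]
2.9 [[183.2, 126.9, 211.2, 154.9], [226.6, 107.3, 251.5, 129.6]]
3.2 [[182.8, 126.9, 211.4, 154.8], [226.1, 106.8, 251.9, 130.2]]
3.5 [[182.6, 126.8, 211.5, 154.9], [225.7, 106.5, 252.2, 130.5]]
3.8 [[182.7, 126.7, 211.4, 155.1], [225.5, 106.3, 252.3, 130.6]]
cam in tool [  79.74080873   -0.58661481 -142.51158551] [[ 0.001  0.949  0.314]
 [ 1.    -0.001 -0.001]
 [-0.     0.314 -0.949]] [[280.95211793   0.         257.84213376]
 [  0.         280.95211793 188.00208993]
 [  0.           0.           1.        ]]
```

The likely candidates are the four rack vials and the red look-alike at top px (281,267), which is excluded. The joint fit over both cameras clearly picks the hole at rack y=-54, at world (443,-344), as the high vial: cost 1.6 against 5.5 or more for the others, which also land at impossible bar angles. Next I travel round the front of the microscope. The close crop comes from the wrist camera before the reach.

Call:
carry_out(series=[[0,0,0.807,-0.53,-0.794,-0.12,-1],[0,0,0.807,-0.53,-0.794,-0.12,-1],[0,0,0.807,-0.53,-0.794,-0.12,-1],[0,0,0.807,-0.53,-0.794,-0.12,-1],[0,0,0.807,-0.53,-0.794,-0.12,-1],[0,0,0.807,-0.53,-0.794,-0.12,-1],[0,0,0.807,-0.53,-0.794,-0.12,-1],[0,0,0.807,-0.53,-0.794,-0.12,-1]])

```text
clock: 1.8
eef_pos: [299.9, 331.0, 261.5]
tcp_rot: [3.141, -0.0, 1.2]
contact_force: [-0.1, 0.2, 1.1]
opening: 1.002
grasp_force: 0.0
```

```bash
python3 - <<'E'
from h import *
s=r.sense();print(s['clock'],s['eef_pos'],s['tcp_rot'],s['qpos'])
D=R.from_euler('xyz',[np.pi,0,.172])
print(delta([330,130,270],D),delta([350,100,270],D))
E
```

```text
1.8 [299.88805141 330.95962639 261.46948383] [ 3.14143353e+00 -3.70494000e-04  1.20046562e+00] [ 8.31264773e-01  3.61718468e-02  1.96068770e+00 -1.61423304e-05
  1.14433016e+00  1.20160219e+00]
[-0.000e+00 -1.000e-04  3.274e-01 -7.057e-01  4.032e-01 -3.430e-02] [-0.000e+00 -1.000e-04  3.274e-01 -7.886e-01  5.212e-01 -3.430e-02]
```

Call:
carry_out(series=[[0,0,0.327,-0.79,0.52,-0.1,-1],[0,0,0.327,-0.79,0.52,-0.1,-1],[0,0,0.327,-0.79,0.52,-0.1,-1],[0,0,0.327,-0.79,0.52,-0.1,-1],[0,0,0.327,-0.79,0.52,-0.1,-1],[0,0,0.327,-0.79,0.52,-0.1,-1]])

```text
clock: 2.55
eef_pos: [351.2, 99.3, 286.6]
tcp_rot: [-3.141, -0.001, 0.173]
contact_force: [0.5, -0.2, -0.2]
opening: 1.0
grasp_force: 0.0
```

Call:
carry_out(series=[[0,0,0,-0.17,1,0,-1],[0,0,0,-0.17,1,0,-1],[0,0,0,-0.17,1,0,-1],[0,0,0,-0.17,1,0,-1],[0,0,0,-0.17,1,0,-1]])

```text
clock: 3.18
eef_pos: [353.4, -157.2, 286.5]
tcp_rot: [3.14, -0.0, 0.173]
contact_force: [0.3, 0.9, 0.6]
opening: 1.001
grasp_force: 0.0
```

```bash
python3 - <<'E'
from h import *
s=r.sense();print(s['clock'],s['eef_pos'],s['tcp_rot'],s['qpos'])
D=R.from_euler('xyz',[np.pi,0,.172])
print(delta([500,-340,275],D))
E
```

```text
3.175 [ 353.40071125 -157.15748056  286.51543914] [ 3.14043542e+00 -2.31420308e-04  1.73192771e-01] [-4.21582034e-01 -9.66515578e-02  2.03051428e+00 -8.86919538e-04
  1.20688996e+00  9.76336987e-01]
[ 4.000e-04 -1.000e-04  4.000e-04  4.516e-01  8.214e-01  4.710e-02]
```

Call:
carry_out(series=[[0,0,0,0.39,0.81,0,-1],[0,0,0,0.39,0.81,0,-1],[0,0,0,0.39,0.81,0,-1],[0,0,0,0.39,0.81,0,-1],[0,0,0,0.39,0.81,0,-1],[0,0,0,0.39,0.81,0,-1]])

```text
clock: 3.92
eef_pos: [485.6, -333.7, 286.0]
tcp_rot: [-3.14, 0.001, 0.18]
contact_force: [-0.0, -0.1, 0.3]
opening: 0.999
grasp_force: 0.0
```

```bash
python3 - <<'E'
from h import *
s=r.sense();print(s['clock'],s['eef_pos'])
C=r.get_calibration('wrist');im=r.grab_frame('wrist')[...,::-1].copy()
p=[495.93,-334.83,-1.399,.894]
P=rk(p,[[0,y,68+12*(y==-54)] for y in(54,18,-18,-54)]+[handle(.894)]);uv=proj(C,P);print(uv.round(1).tolist())
for u in uv: cv2.circle(im,tuple(int(round(v)) for v in u),1,(0,0,255),-1)
cv2.imwrite('pics/w1.png',im)
E
```

```text
3.925 [ 485.63580854 -333.72894516  285.9559488 ]
[[260.1, 109.6], [259.7, 138.9], [259.4, 166.3], [259.1, 195.1], [300.5, 57.5]]
```

View pics/w1.png

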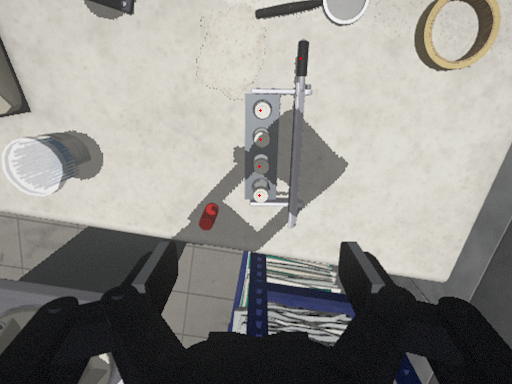

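The caps at about (262,110), (262,138), (261,165) and (260,195) agree with the prediction to within 2 px, and the nearest vial is the high one. The handle is at (302,58), and the red look-alike at (209,216) is standing apart. I now grasp the handle.

Call:
carry_out(series=[[0,0,0,0.475,0.184,0.4,0],[0,0,0,0.475,0.184,0.4,0],[0,0,0,0.475,0.184,0.4,0],[0,0,0,0.475,0.184,0.6,0],[0,0,0,0.475,0.184,0.6,0],[0,0,0,0.475,0.184,0.6,0]])

```text
clock: 4.72
eef_pos: [611.3, -359.0, 138.4]
tcp_rot: [3.141, -0.001, 0.18]
contact_force: [-0.1, -1.0, 1.3]
opening: 0.5
grasp_force: 0.0
```

```bash
python3 - <<'E'
from h import *
s=r.sense();print(s['clock'],s['eef_pos'],s['opening'])
C=r.get_calibration('wrist');im=r.grab_frame('wrist')[...,::-1].copy()
p=[495.93,-334.83,-1.399,.894]
h=np.array(handle(.894))
P=rk(p,[h,h-[0,17,0],h+[0,17,0]]+[[0,54,68],[0,18,68]]);uv=proj(C,P);print(uv.round(1).tolist())
for u in uv: cv2.circle(im,tuple(int(round(v)) for v in u),1,(0,0,255),-1)
cv2.imwrite('pics/w2.png',im)
D=R.from_euler('xyz',[np.pi,0,.172]);print(delta([610.6,-358.7,85.5],D))
E
```

```text
4.725 [ 611.29574999 -359.00218851  138.38138058] 0.5004360762518286
[[253.6, 220.2], [253.5, 242.2], [253.7, 196.9], [206.0, 259.9], [208.0, 294.3]]
[ 0.0006 -0.0008  0.0024 -0.0044 -0.0045  0.2144]
```

View pics/w2.png

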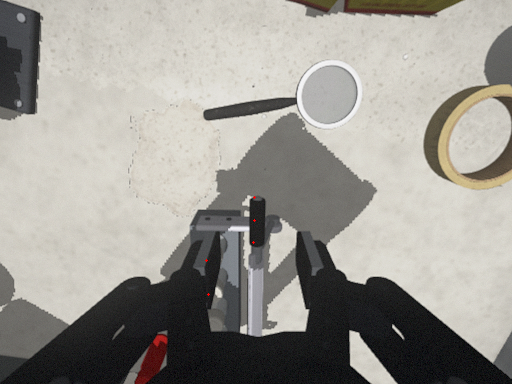

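The handle is at (257,221), midway between the fingers. I lower, grip it, then swing it along its arc.

Call:
carry_out(series=[[0,0,0,0,0,0.213,0],[0,0,0,0,0,0.213,0],[0,0,0,0,0,0.213,0.8],[0,0,0,0,0,0.213,1],[0,0,0,0,0,0.213,1],[0,0,0,0,0,0.213,1],[0,0,0,0,0,0.213,1]], force=30)

```text
clock: 5.65
eef_pos: [612.3, -360.0, 85.9]
tcp_rot: [3.139, -0.003, 0.179]
contact_force: [-1.2, 1.8, 7.9]
opening: 0.117
grasp_force: 29.3
```

Call:
carry_out(series=[[0,0,0,0,0.074,-0.005,1],[0,0,0,0,0.145,0.012,1],[0,0,0,0,0.208,0.049,1],[0,0,0,0,0.257,0.103,1],[0,0,0,0,0.279,0.146,1],[0,0,0,0,0.293,0.193,1],[0,0,0,0,0.294,0.2,1],[0,0,0,0,0.294,0.2,1]])

```text
clock: 6.65
eef_pos: [624.1, -431.9, 33.2]
tcp_rot: [3.141, 0.0, 0.18]
contact_force: [-1.8, -0.3, 8.2]
opening: 0.118
grasp_force: 32.1
```

Call:
carry_out(series=[[0,0,0,0,0,0,0],[0,0,0,0,0,0,0],[0,0,0,0,0,-0.25,0],[0,0,0,0,0,-0.5,0],[0,0,0,0,0,-0.75,0],[0,0,0,0,0,-0.75,0]])

```text
clock: 7.4
eef_pos: [626.8, -433.4, 227.3]
tcp_rot: [3.134, -0.007, 0.18]
contact_force: [0.3, -0.1, 0.2]
opening: 0.501
grasp_force: 0.0
```

```bash
python3 - <<'E'
from h import *
D=R.from_euler('xyz',[np.pi,0,.172])
print(r.sense()['eef_pos'],delta([443,-346,150],D),delta([443,-346,120],D))
E
```

```text
[ 626.77784441 -433.43424835  227.31749665] [ 0.0024 -0.0024  0.0025 -0.663  -0.4778  0.3008] [ 0.0024 -0.0024  0.0025 -0.6639 -0.4787  0.4208]
```

Call:
carry_out(series=[[0,0,0.0025,-0.655,-0.471,0.0,0],[0,0,0.0025,-0.655,-0.471,0.0,0],[0,0,0.0025,-0.655,-0.471,0.0,0],[0,0,0.0025,-0.655,-0.471,0.3,0],[0,0,0.0025,-0.655,-0.471,0.3,0],[0,0,0.0025,-0.655,-0.471,0.3,0],[0,0,0.0025,-0.655,-0.471,0.3,0]])

```text
clock: 8.28
eef_pos: [443.6, -346.0, 146.6]
tcp_rot: [3.14, -0.001, 0.172]
contact_force: [0.5, -1.4, 1.3]
opening: 0.502
grasp_force: 0.0
```

```bash
python3 - <<'E'
from h import *
s=r.sense();print(s['clock'],s['eef_pos'],s['tcp_rot'])
C=r.get_calibration('wrist');im=r.grab_frame('wrist')[...,::-1].copy()
p=[496.2,-336.7,-1.399]
P=rk(p,[[0,y,68+12*(y==-54)] for y in(54,18,-18,-54)]+[handle(2.5)]);uv=proj(C,P);print(uv.round(1).tolist())
for u in uv: cv2.circle(im,tuple(int(round(v)) for v in u),1,(0,0,255),-1)
cv2.imwrite('pics/w3.png',im)
top=r.grab_frame('top')[...,::-1];cv2.imwrite('pics/top3.png',top)
sc=r.grab_frame('scene')[...,::-1].copy()
for u in proj(r.get_calibration('scene'),P[4:]):cv2.circle(sc,tuple(int(round(v)) for v in u),1,(0,0,255),-1)
o=np.zeros((600,800,3),np.uint8);o[:384,:512]=im
o[384:584,:300]=sc[150:350,150:450]
# ring crop 
o[:480,512:]=cv2.resize(top[115:165,180:215],(288,411),interpolation=2)[:480] if 0 else 0
o[:260,520:780]=cv2.resize(top[115:165,175:225],(260,260),interpolation=2)
o[300:560,520:780]=cv2.resize(sc[100:150,215:265],(260,260),interpolation=2)
cv2.imwrite('pics/m3.png',o)
E
```

```text
8.275 [ 443.56788722 -346.02143462  146.59956125] [ 3.14015547e+00 -1.27887148e-03  1.71956360e-01]
[[256.2, 56.6], [256.2, 108.6], [256.3, 155.4], [256.3, 203.0], [421.0, -27.4]]
```

View pics/m3.png

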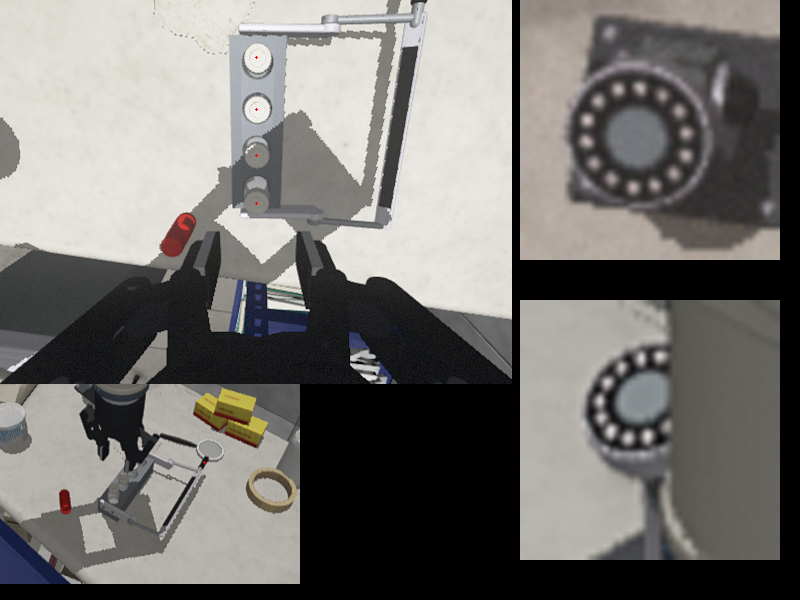

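The bar lies back as predicted: its handle sits at the stop position in the scene inset. The high vial is at wrist px (257,203), centred between the fingers, and its long exposed body is visible. I grasp it and draw it straight up.

Call:
carry_out(series=[[0,0,0,0,0,0.2,0],[0,0,0,0,0,0.394,0],[0,0,0,0,0,0.394,0],[0,0,0,0,0,0.394,0.3],[0,0,0,0,0,0.394,1],[0,0,0,0,0,0.394,1],[0,0,0,0,0,0.394,1],[0,0,0,0,0,0.394,1]], force=35)

```text
clock: 9.43
eef_pos: [443.2, -345.7, 49.1]
tcp_rot: [3.139, -0.002, 0.172]
contact_force: [-0.4, 2.8, 8.2]
opening: 0.239
grasp_force: 34.4
```

Call:
carry_out(series=[[0,0,0,0,0,0,1],[0,0,0,0,0,-0.08,1],[0,0,0,0,0,-0.16,1],[0,0,0,0,0,-0.3,1],[0,0,0,0,0,-0.5,1],[0,0,0,0,0,-0.7,1],[0,0,0,0,0,-0.8,1],[0,0,0,0,0,-0.8,1]])

```text
clock: 10.42
eef_pos: [443.1, -346.0, 250.4]
tcp_rot: [3.137, -0.004, 0.172]
contact_force: [-0.6, -0.3, -0.6]
opening: 0.241
grasp_force: 34.5
```

The vial is out: the opening is steady at 0.24 and the grip at 34.5 N. I compute the standoff in front of the lens.

```bash
cat >> h.py <<'E'
def toolrot(az,t=.45):
    a=np.array([np.sin(t)*np.cos(az),np.sin(t)*np.sin(az),np.cos(t)])
    y=np.cross(-a,[-np.cos(az),-np.sin(az),0]);y/=np.linalg.norm(y)
    return a,R.from_matrix(np.c_[np.cross(y,-a),y,-a])
E
python3 - <<'E'
from h import *
a,D=toolrot(3.0);L=np.array([651.8,-85,139.8]);print(D.as_matrix().round(2).tolist(),L+150*a)
print(delta(L+150*a,D))
E
```

```text
[[0.89, -0.14, 0.43], [-0.13, -0.99, -0.06], [0.43, -0.0, -0.9]] [587.20810774 -75.79264905 274.86706535]
[-0.0212  0.1405  0.0983  0.753  -0.9659 -0.0994]
```

Call:
carry_out(series=[[0,0.02,0.01,0.1,-0.13,-0.05,1],[0,0.04,0.03,0.25,-0.3,-0.1,1],[-0.01,0.06,0.05,0.4,-0.5,-0.1,1],[-0.015,0.09,0.07,0.55,-0.7,-0.1,1],[-0.02,0.12,0.09,0.68,-0.87,-0.1,1],[-0.0212,0.14,0.098,0.75,-0.96,-0.1,1],[-0.0212,0.1405,0.0983,0.753,-0.966,-0.1,1],[-0.0212,0.1405,0.0983,0.753,-0.966,-0.1,1]])

```text
clock: 11.42
eef_pos: [585.7, -75.3, 271.6]
tcp_rot: [-3.139, -0.443, -0.142]
contact_force: [0.6, 0.0, -0.3]
opening: 0.244
grasp_force: 34.6
```

```bash
python3 - <<'E'
from h import *
s=r.sense();print(s['clock'],s['eef_pos'],s['contact_force'],s['opening'])
C=r.get_calibration('wrist');im=r.grab_frame('wrist')[...,::-1].copy();cv2.imwrite('pics/w4raw.png',im);np.save('c4.npy',C['pose'])
for d in r.silhouettes('wrist','camera_head')[:2]:
    ys,xs=np.where(d['region']);print(d['score'],d['position'],xs.min(),xs.max(),ys.min(),ys.max())
L=np.array([651.8,-85,139.8])
big=cv2.resize(im[:300,130:400],None,fx=2,fy=2,interpolation=2)
for rad in(0.01,31):
    for u in proj(C,circ(L,3.0,rad)): cv2.circle(big,tuple(int(round(v)) for v in (u-[130,0])*2+.5),1,(0,0,255),-1)
cv2.imwrite('pics/w4.png',big)
E
```

```text
11.425 [585.73816339 -75.25808898 271.57292677] [ 0.63845068  0.02462864 -0.34600086] 0.24421171285194224
0.69 [170.5, 260.9] 230 288 139 199
```

View pics/w4.png

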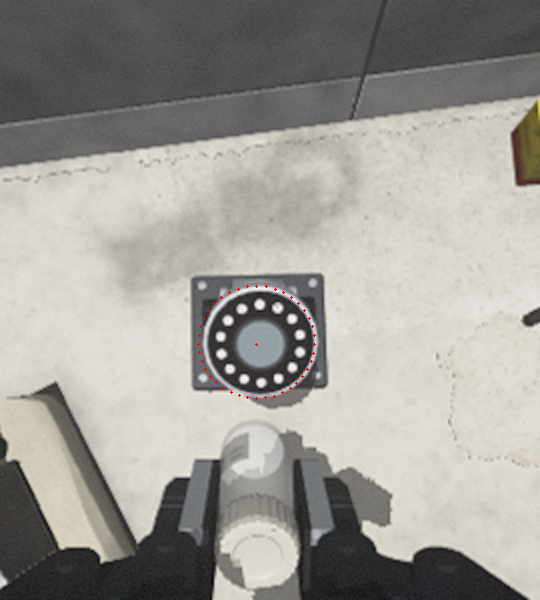

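The ring light is centred near crop (260,342), about 1.5 px right of the prediction. The plate is square to the image, so the azimuth of 3.0 is good. Next I fit the LEDs and check the held vial's tilt against a projected model.

```bash
python3 - <<'E'
from h import *
C=r.get_calibration('wrist');C['pose']=np.load('c4.npy');im=cv2.imread('pics/w4raw.png')
g=cv2.cvtColor(im,cv2.COLOR_BGR2GRAY)
m=(cv2.resize(g,None,fx=4,fy=4,interpolation=2)[135*4:205*4,225*4:295*4]>185).astype(np.uint8)
n,_,st,ce=cv2.connectedComponentsWithStats(m)
pts=np.array([(c+.5)/4-.5+[225,135] for c,s_ in zip(ce[1:],st[1:]) if 60<s_[4]<400])
pts=np.array([q for q in pts if 15<np.linalg.norm(q-[260,171])<26]);print(len(pts))
s=r.sense();t0=s['eef_pos'];R0=R.from_euler('xyz',s['tcp_rot'])
# fit lens centre (at z fixed by radius unknown): centre of LED ellipse, rad free
def f(q):
    pp=proj(C,circ(np.array([q[0],q[1],139.8]),q[3],q[2],360));return [np.min(np.linalg.norm(pp-x,axis=1)*np.sign(np.linalg.norm(x-pp.mean(0))-np.linalg.norm(pp-pp.mean(0),axis=1))) for x in pts]
o=least_squares(lambda q:f([q[0],q[1],q[2],3.0]),[651.8,-85,23],diff_step=1e-4);print(o.x,o.cost)
L=np.array([o.x[0],o.x[1],139.8]);print('lens in tool',R0.inv().apply(L-t0),R0.inv().apply(np.array([651.8,-85,139.8])-t0))
big=cv2.resize(im[200:310,200:320],None,fx=5,fy=5,interpolation=2)
for z,rad in((29,11),(-17,10.5),(-31,10.5)):
    ang=np.linspace(0,2*np.pi,60)
    P=t0+R0.apply(np.c_[rad*np.cos(ang),rad*np.sin(ang),0*ang+z])
    for u in proj(C,P):cv2.circle(big,tuple(int(v) for v in (u-[200,200]+.5)*5),1,(0,0,255),-1)
cv2.imwrite('pics/v4.png',big)
E
```

```text
14
[651.65834261 -88.60231405 -19.98450816] 22.81052160464954
lens in tool [  3.52332674   3.55644116 147.9687416 ] [ 3.18375607e+00 -2.94662383e-02  1.47818099e+02]
```

View pics/v4.png

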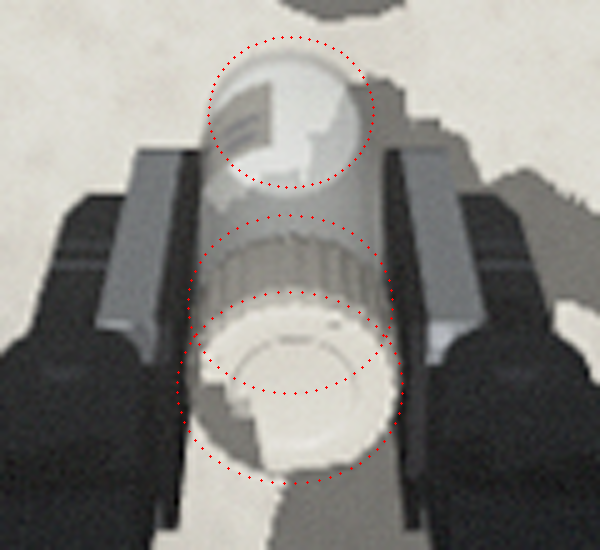

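```bash
python3 - <<'E'
from h import *
C=r.get_calibration('wrist');C['pose']=np.load('c4.npy');print(C.keys(),C['K'][0])
im=cv2.imread('pics/w4raw.png');g=cv2.cvtColor(im,cv2.COLOR_BGR2GRAY)
G=cv2.resize(g,None,fx=4,fy=4,interpolation=2)[135*4:205*4,225*4:295*4]
n,_,st,ce=cv2.connectedComponentsWithStats((G>185).astype(np.uint8))
pts=np.array([(c+.5)/4-.5+[225,135] for c,s_ in zip(ce[1:],st[1:]) if 60<s_[4]<400])
pts=np.array([q for q in pts if 15<np.linalg.norm(q-[260,171])<26])
print(pts.round(1).tolist());e=cv2.fitEllipse(pts.astype(np.float32));print(e)
s=r.sense();t0=s['eef_pos'];R0=R.from_euler('xyz',s['tcp_rot']);print(t0)
u0=proj(C,circ(np.array([651.8,-85,139.8]),3.0,20));print('pred',u0.mean(0),np.ptp(u0,axis=0))
o=least_squares(lambda q:proj(C,circ(np.array([q[0],q[1],139.8]),3.0,20)).mean(0)-e[0],[652,-85]);print('lens wrist',o.x,R0.inv().apply(np.r_[o.x,139.8]-t0))
print('axis pt',proj(C,t0+R0.apply([[0,0,148],[0,0,29],[0,0,-31]])))
E
```

```text
dict_keys(['K', 'pose']) [280.95211793   0.         257.84213376]
[[259.4, 151.8], [268.4, 153.6], [250.5, 154.0], [275.6, 159.0], [243.6, 159.8], [279.6, 166.9], [239.9, 167.9], [279.6, 175.6], [240.2, 176.5], [275.7, 183.2], [244.5, 184.0], [268.7, 188.8], [251.7, 189.1], [260.1, 190.9]]
((259.826171875, 171.2914581298828), (39.008697509765625, 40.488990783691406), 87.46466827392578)
[586.07683704 -75.96321462 271.93300076]
pred [257.87817851 171.41906961] [37.51636496 36.2602929 ]
lens wrist [651.64581389 -87.07535468] [  3.31451958   2.0467429  147.87401758]
axis pt [[257.8974057  174.44721299]
 [257.73445562 222.23013214]
 [257.54553897 277.62740138]]
```

The lens is 2 mm further along tool y than I first estimated. The vial and the fingers appear centred in the same camera, so I trust the wrist view.

```bash
python3 - <<'E'
from h import *
a,D=toolrot(3.0);L=np.array([651.7,-86.9,139.8]);print(delta(L+89*a,D),L+89*a,D.as_euler('xyz'),r.sense()['tcp_rot'])
E
```

```text
[-0.0007  0.002  -0.0006  0.0111  0.0067  0.2356] [613.37547726 -81.43697177 219.93979211] [ 3.14159265 -0.45       -0.14159265] [-3.13858469 -0.44376599 -0.14378729]
```

Call:
carry_out(series=[[-0.001,0.002,-0.001,0.011,0.007,0.05,1],[-0.001,0.002,-0.001,0.011,0.007,0.1,1],[-0.001,0.002,-0.001,0.011,0.007,0.16,1],[-0.001,0.002,-0.001,0.011,0.007,0.21,1],[-0.001,0.002,-0.001,0.011,0.007,0.236,1],[-0.001,0.002,-0.001,0.011,0.007,0.236,1],[-0.001,0.002,-0.001,0.011,0.007,0.236,1],[-0.001,0.002,-0.001,0.011,0.007,0.236,1]])

```text
clock: 12.52
eef_pos: [613.7, -80.4, 220.5]
tcp_rot: [3.14, -0.452, -0.14]
contact_force: [0.4, -0.3, -1.2]
opening: 0.241
grasp_force: 34.6
```

```bash
python3 - <<'E'
from h import *
s=r.sense();a,D=toolrot(3.0);L=np.array([651.7,-86.9,139.8]);print(s['clock'],s['eef_pos'],s['tcp_rot'],s['contact_force'],delta(L+89*a,D))
C=r.get_calibration('wrist');w=r.grab_frame('wrist')[...,::-1].copy()
sc=r.grab_frame('scene')[...,::-1].copy();tp=r.grab_frame('top')[...,::-1].copy()
t0=s['eef_pos'];R0=R.from_euler('xyz',s['tcp_rot'])
P=np.vstack([circ(L,3.0,.01,1),circ(L,3.0,31,40),circ(t0-29*a,3.0,11),circ(t0+31*a,3.0,10.5)])
def ann(c,im,x,y,w_,h_,f):
    b=cv2.resize(im[y:y+h_,x:x+w_],None,fx=f,fy=f,interpolation=2)
    for u in proj(c,P):cv2.circle(b,tuple(int(v) for v in (u-[x,y]+.5)*f),0,(0,0,255),-1)
    return b
o=np.zeros((600,800,3),np.uint8)
o[:600,:480]=ann(C,w,180,120,160,200,3)
o[:300,490:790]=ann(r.get_calibration('scene'),sc,200,50,100,100,3)
o[300:600,490:790]=cv2.resize(sc[150:350,170:370],(300,300))
cv2.imwrite('pics/f5.png',o)
E
```

```text
12.525 [613.65779893 -80.37930484 220.50639671] [ 3.14041031 -0.45167716 -0.13962706] [ 0.44601481 -0.25562457 -1.16465925] [ 0.0001 -0.0005  0.0006 -0.0015  0.0043  0.0018]
```

View pics/f5.png

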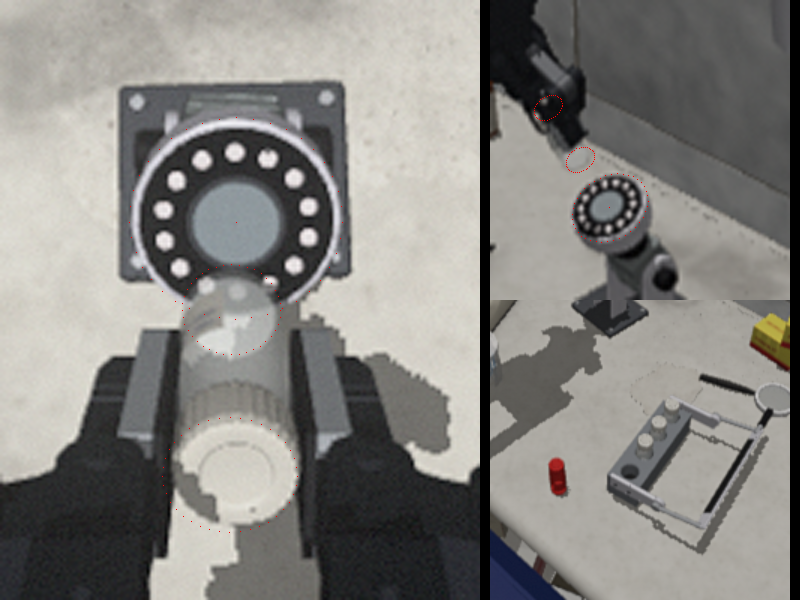

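The vial's base is in line with the lens: lens at (236,222) in the wrist view, base at (578,160) over the lens at (608,205) in the scene view. The three other vials are seated and the bar is back. One last 1 mm trim follows, then the hand-in.

Call:
carry_out(series=[[0,0,0,-0.001,0.004,0.002,1],[0,0,0,-0.001,0.004,0.002,1],[0,0,0,-0.001,0.004,0.002,1],[0,0,0,-0.001,0.004,0.002,1],[0,0,0,-0.001,0.004,0.002,1],[0,0,0,-0.001,0.004,0.002,1]])

```text
clock: 13.42
eef_pos: [613.4, -81.4, 219.4]
tcp_rot: [3.14, -0.451, -0.14]
contact_force: [-0.5, 0.3, -0.5]
opening: 0.244
grasp_force: 34.6
```

```bash
python3 - <<'E'
from h import *
s=r.sense();a,D=toolrot(3.0);d=delta(np.array([651.7,-86.9,139.8])+89*a,D);print(s['eef_pos'],s['opening'],d)
if abs(d[3:]).max()<.008 and abs(d[:3]).max()<.005: print(r.sign_off())
E
```

```text
[613.35554528 -81.38821652 219.36175792] 0.24359221258924646 [ 0.0001 -0.0003  0.0005  0.0011  0.0002 -0.002 ]
the job is handed in; nothing more can be done
None
```

Handed in at about 13.4 s: the bar is fully back, the other three vials are seated, and the high vial is held base-to-lens, within about 1 mm of my estimated 60 mm on-axis pose; no verdict came back.

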